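Set up the parts-tray carrier on the optical table

ROBOT

A 6-joint arm with a two-finger parallel gripper is mounted at the origin on the work surface. World frame = base frame: x ahead of the robot, y to its left, z up, the work surface at z = 0. Lengths are in mm, angles in rad, forces in N, time in s.
With the tool pointing down it reaches from about 300 to 850 mm from the base axis. Payload 5.4 kg.
Tool frame: the origin (TCP) lies at the very end of the fingers, on their centre line; the grasp point (between the pads) lies 19 mm behind it; z points along the fingers, y is the line along which they close (so a half turn about z gives the same grasp; the last joint's range is limited). The gripper opens to 85 mm and grips with 20 to 120 N. Pads are 22 mm wide; open, the fingers measure 114 mm over their backs; the gripper's body (76 mm by 85 mm) begins 54 mm behind the grasp point. The pads swing forward as they close: fully open they stand 13 mm farther back than shut.
Start: joints at [0.958, 0.158, 1.597, -0, 1.386, -0.21], TCP at [225.405, 528.96, 194.099] pointing down, gripper open.
Joint ranges: [-2.91, 2.91], [-0.94, 2.29], [0.18, 2.7], [-1.29, 4.43], [0.17, 2.64], [-3, 3]. Speed limits (rad/s): [2.57, 2.57, 3.14, 3.14, 3.14, 3.14].

INTERFACE

Orientations are given as [roll, pitch, yaw] about the fixed x, y, z axes, in that order (R = Rz(yaw) Ry(pitch) Rx(roll)).
In Python, from cell import movep, movel, set_joints, gripper_to, hold, inverse_kinematics, read_camera, Unreachable, sign_off, trace, spot_point, get_t, get_qpos, get_qvel, get_tau, get_tool_pos, get_tcp_rot, get_ft_force, get_torque, get_grip_width, get_grasp_force gives the robot as it stands. Calls block until the motion is done:
- movep(position, orientation): joint-space move of the TCP to a pose.
- movel(position, rotation=None, speed=150, force_limit=None): straight line of the TCP; rotation=None keeps the orientation; speed is the mean speed in mm/s. With force_limit (N) it stops when the force on the tool has changed by that much, and returns True; else False.
- set_joints(angles): joint-space move.
- gripper_to(opening): finger opening in mm; the grip force is fixed at half the most; returns when the fingers have stopped.
- hold(seconds).
- inverse_kinematics(position, orientation): joint angles nearest the present ones, or None.
- read_camera(name): name is "side" or "top"; returns a dict with "color" (400x640x3 uint8, red, green, blue), "depth" (400x640 float32, mm along the optical axis (not along the pixel's ray), 0 where there is no reading), "camera_matrix" (3x3 intrinsics, pixels), "pose" (4x4, takes a point from camera to world coordinates). Camera axes: x right, y down, z forward; pixel columns grow to the right and rows downward; lengths in mm; the calibration is good to about 2 mm. A picture is of the moment at which its call begins.
A pose or a line that the arm cannot do raises Unreachable and nothing moves.
- sign_off(): hands the job in; it is judged then, once.
Trained networks look in the newest picture that a camera, given by its name, has taken for a name from the list of things; names that differ only in an ending like _2 or _b are one class to them, and where a whole thing is asked for, a point or a joint stands for the part that bears it (a point fixed in the world has none). Each returns a list of dicts, best first, with "confidence" (0 to 1); they miss things now and then, are a little off and sometimes report something else, mostly with a low value. They report only what shows in the picture. A call takes as long as a camera call.
- trace(camera, target): "mask" (400x640 bool, what is visible of it) and "rect" ([centre column, centre row, width, height] in pixels, round what is visible of it).
- spot_point(camera, target): "at" ([column, row] in pixels: a listed point, or the origin of a listed thing).
Readings, each from a call of its own:
- get_t(): time.
- get_qpos(): joint angles.
- get_qvel(): joint speeds.
- get_tau(): joint torques, N m.
- get_tool_pos(): TCP position.
- get_tcp_rot(): TCP orientation.
- get_ft_force(): force on the tool from outside, world axes, zero at the start.
- get_torque(): the same for the moment, N m.
- get_grip_width(): finger opening in mm.
- get_grasp_force(): force on a finger pad.
Only numpy, scipy, OpenCV 4.12 (cv2) and the standard library are available. Lean on these libraries where they do the work, as an engineer would, in place of code of your own. Each camera call takes 0.05 s, during which the arm holds its last target. There are 200 camera calls.

TASK

Clear the mirror off the stud stage by standing it upright on the narrow ledge, square along the bar and in the middle; then turn the carrier disc until its holes line up with the three studs and lower it flat onto the stage. Nest every bean-shaped tray on the table, one in another, in the disc's pocket, each turned so that it drops fully home on the one below, and when all are in, close the pile with the lid, fully home too. Leave the other things on the table where they are.

Things in the scene. Friction and masses are not known exactly. Their poses are not given: they have to be found in the camera images.
- stage: Fixed round stage, 150 mm across its foot, 142 mm across its flat top 45 mm above the table. Three upright 12 mm steel studs with tapered tips rise 28 mm from the top at x, y = (36, 44), (-46, 36), (-30, -52) mm in this frame. Origin on the table under its axis. Its place and turn vary.
- stage_top (a point): Middle of the stage's flat top, 45 mm above the table; axes as the stage's.
- disc: Loose dark grey carrier disc, 150 mm across, 8 mm thick, about 0.4 kg; 17 mm holes at x, y = (36, 44), (-46, 36), (-30, -52) mm: seated, its axes match the stage's. On it a bean-shaped pocket of a tray's outline (48 mm across the waist, along y; 5 mm wall), rim 36 mm above the underside; a tray in it has its origin 26 mm above the disc's. Origin: underside, disc centre = mid-waist.
- mirror: Loose mirror in an upright dark grey mount, about 0.35 kg, at the start on the stage between the studs: foot 84 x 40 mm, 14 mm high, upright plate 84 mm (x) x 14 mm (y) from 14 to 84 mm. Origin: middle of the underside, z up. Grip the plate across y.
- ledge: Fixed narrow aluminium ledge: a bar 130 mm long (x), 34 mm wide (y), 12 mm thick on a 32 mm thick post with an 80 mm round foot; bar's top 90 mm above the table. Origin on the table under the post.
- ledge_top (a point): Middle of the top of the ledge's bar, 90 mm above the table; x along the bar.
- tray1: Loose dark grey tray (3 or 4 alike; None: absent), 0.2 kg, 125 x 60 x 40 mm, bean outline: waist 48 mm (y +/-24, flat for 32 mm), lobes r 24 mm at x +/-38.5, y -11.6 mm; concave side to -y. Foot 10 mm high, set in 7.5 mm (10.5 at its bottom); above it 5 mm walls, open top, floor at 14 mm. 2.5 mm play when home; pitch 30 mm. Origin: underside, mid-waist. Grip across the waist above 10 mm.
- tray2: Loose dark grey tray (3 or 4 alike; None: absent), 0.2 kg, 125 x 60 x 40 mm, bean outline: waist 48 mm (y +/-24, flat for 32 mm), lobes r 24 mm at x +/-38.5, y -11.6 mm; concave side to -y. Foot 10 mm high, set in 7.5 mm (10.5 at its bottom); above it 5 mm walls, open top, floor at 14 mm. 2.5 mm play when home; pitch 30 mm. Origin: underside, mid-waist. Grip across the waist above 10 mm.
- tray3: Loose dark grey tray (3 or 4 alike; None: absent), 0.2 kg, 125 x 60 x 40 mm, bean outline: waist 48 mm (y +/-24, flat for 32 mm), lobes r 24 mm at x +/-38.5, y -11.6 mm; concave side to -y. Foot 10 mm high, set in 7.5 mm (10.5 at its bottom); above it 5 mm walls, open top, floor at 14 mm. 2.5 mm play when home; pitch 30 mm. Origin: underside, mid-waist. Grip across the waist above 10 mm.
- tray4: Loose dark grey tray (3 or 4 alike; None: absent), 0.2 kg, 125 x 60 x 40 mm, bean outline: waist 48 mm (y +/-24, flat for 32 mm), lobes r 24 mm at x +/-38.5, y -11.6 mm; concave side to -y. Foot 10 mm high, set in 7.5 mm (10.5 at its bottom); above it 5 mm walls, open top, floor at 14 mm. 2.5 mm play when home; pitch 30 mm. Origin: underside, mid-waist. Grip across the waist above 10 mm.
- lid: Loose dark grey lid of the trays' bean outline (concave side to -y), about 0.16 kg: foot 0 to 10 mm as a tray's, plate 10 to 18 mm, on it an upright rib to grip, 50 mm (x) x 14 mm (y), from 18 to 46 mm, over the origin. It nests as a tray does (origin 30 mm above that of the tray below). Origin: underside, mid-waist.
- post_holder: Bystander: loose steel-footed dark grey post holder, foot 62 mm across, 92 mm high.
- lens_cell: Bystander: loose dark grey ring, 38 mm across, 16 mm high.
- clamp: Bystander: loose dark steel block 34 x 26 x 30 mm.
- driver: Bystander: loose screwdriver, 170 mm long, lying.
- solvent_jar: Bystander: loose closed jar, 60 mm across, 90 mm high.

How it is judged (in metres and radians):
On the way, in this order (a step that is already met when the one before it is completed fails the run):
1. the mirror stands upright on the ledge, let go (horizontal distance between mirror and ledge_top below 0.018 m and z of mirror in the frame of ledge_top between -0.004 and 0.004 m and angle between the x axis of mirror and the x axis of ledge_top, either way round below 0.25 rad and angle between mirror's own z axis and vertical below 0.08 rad and contact force between the fingers and mirror below 0.1 N), for 0.2 s.
2. the carrier disc lies flat on the stage over all three studs (horizontal distance between disc and stage_top below 0.006 m and z of disc in the frame of stage_top between -0.003 and 0.003 m and angle between the x axis of disc and the x axis of stage_top, either way round below 0.1 rad and angle between disc's own z axis and vertical below 0.05 rad), for 0.2 s.
3. all the trays are nested in the disc's pocket (horizontal distance between each of tray1, tray2, tray3, tray4 and disc below 0.015 m and angle between the x axis of each of tray1, tray2, tray3, tray4 and the x axis of disc, either way round below 0.25 rad and angle between each of tray1, tray2, tray3, tray4's own z axis and vertical below 0.06 rad and (z of tray1 in the frame of disc between 0.0215 and 0.0305 m or z of tray1 in the frame of disc between 0.0515 and 0.0605 m or z of tray1 in the frame of disc between 0.0815 and 0.0905 m or z of tray1 in the frame of disc between 0.1115 and 0.1205 m) and (z of tray2 in the frame of disc between 0.0215 and 0.0305 m or z of tray2 in the frame of disc between 0.0515 and 0.0605 m or z of tray2 in the frame of disc between 0.0815 and 0.0905 m or z of tray2 in the frame of disc between 0.1115 and 0.1205 m) and (z of tray3 in the frame of disc between 0.0215 and 0.0305 m or z of tray3 in the frame of disc between 0.0515 and 0.0605 m or z of tray3 in the frame of disc between 0.0815 and 0.0905 m or z of tray3 in the frame of disc between 0.1115 and 0.1205 m) and (z of tray4 in the frame of disc between 0.0215 and 0.0305 m or z of tray4 in the frame of disc between 0.0515 and 0.0605 m or z of tray4 in the frame of disc between 0.0815 and 0.0905 m or z of tray4 in the frame of disc between 0.1115 and 0.1205 m)), for 0.2 s.
4. the lid is nested on the top tray (horizontal distance between lid and disc below 0.015 m and angle between the x axis of lid and the x axis of disc, either way round below 0.25 rad and angle between lid's own z axis and vertical below 0.06 rad and (z of lid in the frame of disc between 0.1115 and 0.1205 m or z of lid in the frame of disc between 0.1415 and 0.1505 m) and z of lid in the frame of tray1 above 0.02 m and z of lid in the frame of tray2 above 0.02 m and z of lid in the frame of tray3 above 0.02 m and z of lid in the frame of tray4 above 0.02 m), for 0.2 s.
At the end, for the whole second after the job is handed in: Mirror upright on the ledge (18 mm, 0.25 rad); disc flat on the stage over its studs (6 mm; height 3 mm); every tray present nested upright in the pile on the disc, fully home (height 4.5 mm, 15 mm sideways, 0.25 rad); lid fully home on the uppermost tray; all at rest and let go (all of step 1 and all of step 2 and all of step 3 and all of step 4 and linear speed of each of mirror, disc, lid, tray1, tray2, tray3, tray4 below 0.02 m/s and contact force between the fingers and disc below 0.1 N and contact force between the fingers and lid below 0.1 N and contact force between the fingers and tray1 below 0.1 N and contact force between the fingers and tray2 below 0.1 N and contact force between the fingers and tray3 below 0.1 N and contact force between the fingers and tray4 below 0.1 N); the robot touches nothing.
It fails at once if a bystander is shoved more than 60 mm (distance of any of post_holder, lens_cell, clamp, driver, solvent_jar from where it was at the start of the episode above 0.06 m).
Of tray1, tray2, tray3, tray4 only 3 to 4 are there at a start; the rules pass over those that are not, and their reading is None.
At some moment in a run one of tray1, tray2, tray3, tray4, lid may be knocked a few centimetres aside while the robot is not near it.
Once in a run the grip may slacken for a moment while it holds something.
It also fails if it takes over 210 s, if anything falls off the work surface, if the arm or the gripper's body presses on something with over 40 N, if the wrist force passes 120 N, or if a joint passes its speed limit or range.

## Working session

There is one attempt and no reset: what is moved stays moved. The work goes in short steps, each a Python script; the robot and the scene stay as the last script left them, time stands still between calls to the robot, and variables do not carry over. Pictures are saved under pics/ and viewed, at most 14 in all, crops included, and the job is handed in when it is done.

```bash
mkdir -p pics; ls; python3 - <<'E'
from cell import *
import cv2, numpy as np
for n in("top","side"):
    r=read_camera(n); cv2.imwrite(f"pics/{n}0.png",r["color"][:,:,::-1]); np.savez(f"{n}0.npz",**r)
    print(n,np.round(r["camera_matrix"],1).tolist(),np.round(r["pose"],3).tolist())
    for t in("stage","disc","mirror","ledge","tray1","lid","post_holder","lens_cell","clamp","driver","solvent_jar"):
        print(t,[(round(d["confidence"],2),np.round(d["rect"]).astype(int).tolist()) for d in trace(n,t)],[(round(d["confidence"],2),np.round(d["at"]).astype(int).tolist()) for d in spot_point(n,t)])
print(get_t(),get_tcp_rot())
E
```

```text
pics
top [[432.3, 0.0, 321.0], [0.0, 432.3, 197.5], [0.0, 0.0, 1.0]] [[-0.002, -0.98, 0.197, 365.699], [-1.0, 0.002, 0.002, 14.484], [-0.002, -0.197, -0.98, 1103.555], [0.0, 0.0, 0.0, 1.0]]
stage [(0.63, [312, 249, 65, 59])] [(0.66, [310, 248])]
disc [(0.92, [486, 242, 63, 60]), (0.34, [377, 170, 27, 22])] [(0.58, [485, 244])]
mirror [(0.66, [315, 248, 36, 31]), (0.29, [279, 179, 29, 55])] [(0.94, [311, 247])]
ledge [(0.76, [148, 247, 42, 56])] [(0.64, [153, 250])]
tray1 [(0.86, [439, 182, 51, 24]), (0.79, [278, 180, 30, 55]), (0.76, [212, 196, 47, 37])] [(0.94, [437, 185]), (0.83, [227, 276]), (0.74, [218, 192]), (0.73, [280, 180])]
lid [(0.75, [416, 266, 34, 51])] [(0.7, [418, 267])]
post_holder [(0.96, [376, 169, 24, 21]), (0.62, [315, 250, 66, 60]), (0.28, [437, 182, 48, 29]), (0.19, [417, 267, 36, 50])] [(0.9, [376, 171]), (0.69, [418, 134])]
lens_cell [(0.42, [244, 218, 15, 14])] [(0.5, [244, 216]), (0.41, [314, 245])]
clamp [(0.69, [402, 214, 9, 17]), (0.5, [313, 246, 33, 28])] [(0.61, [403, 218]), (0.51, [224, 274])]
driver [(0.91, [319, 118, 14, 60])] [(0.74, [226, 274]), (0
[... 469 characters left out ...]
edge [(0.9, [315, 392, 78, 16])] []
tray1 [(0.78, [339, 150, 28, 33]), (0.73, [380, 336, 45, 53]), (0.65, [276, 318, 54, 49]), (0.64, [288, 255, 53, 38]), (0.35, [309, 295, 18, 16])] [(0.86, [342, 155]), (0.86, [374, 336]), (0.69, [275, 319])]
lid [(0.85, [404, 184, 42, 27]), (0.22, [277, 320, 51, 51])] [(0.85, [406, 183])]
post_holder [(0.7, [367, 247, 62, 64]), (0.67, [308, 180, 18, 33])] [(0.81, [309, 187])]
lens_cell [(0.59, [310, 298, 18, 17])] [(0.7, [310, 298])]
clamp [(0.4, [276, 320, 50, 49])] [(0.56, [360, 181])]
driver [(0.73, [240, 210, 57, 10])] [(0.8, [245, 214])]
solvent_jar [(0.86, [294, 149, 18, 35])] [(0.62, [297, 156])]
2.3 [ 3.14157717e+00 -3.66288933e-05  2.73878060e+00]
```

View images.

```bash
python3 - <<'E'
import cv2
a=cv2.imread("pics/top0.png"); cv2.imwrite("pics/top0c.png",cv2.resize(a[90:310,110:530],(800,419),interpolation=cv2.INTER_CUBIC))
b=cv2.imread("pics/side0.png"); cv2.imwrite("pics/side0c.png",cv2.resize(b[100:400,200:480],(560,600),interpolation=cv2.INTER_CUBIC))
E
```

```text
(no output)
```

View pics/top0c.png

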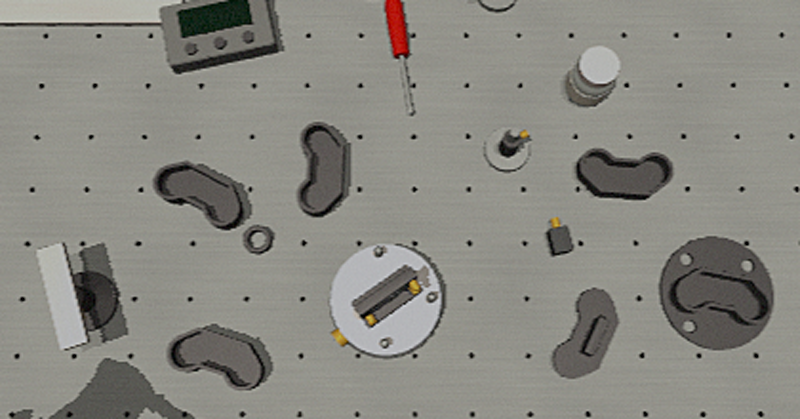

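View pics/side0c.png

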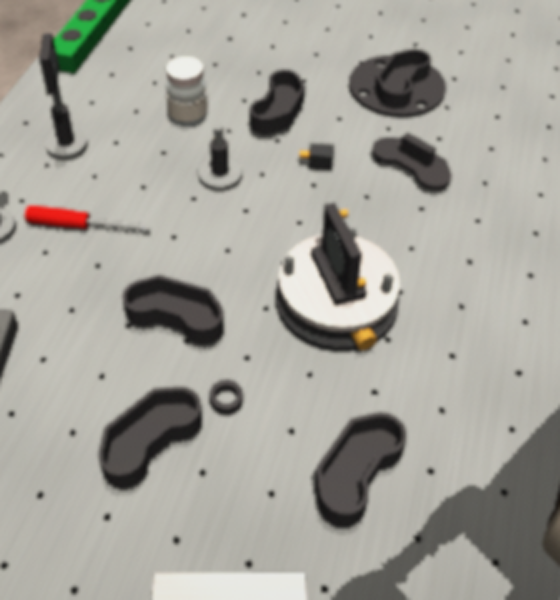

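```bash
cat > vis.py <<'E'
import numpy as np, cv2
from scipy.optimize import least_squares
def cloud(r):
    d=r["depth"]; K=r["camera_matrix"]; v,u=np.mgrid[:400,:640]
    p=np.stack([(u-K[0,2])/K[0,0]*d,(v-K[1,2])/K[1,1]*d,d],-1)
    w=p@r["pose"][:3,:3].T+r["pose"][:3,3]
    w[d<=0]=np.nan
    return w
def circ(cx,cy,r): 
    a=np.linspace(0,2*np.pi,48); return np.c_[cx+r*np.cos(a),cy+r*np.sin(a)]
S=4.; C=320
img=np.zeros((640,640),np.uint8)
for s in(1,-1):
    h=cv2.convexHull(np.float32(np.r_[circ(s*38.5,-11.6,24),[[s*16,24],[s*16,-24]]])).reshape(-1,2)
    cv2.fillPoly(img,[np.int32(np.round(h*S+C))],1)
cv2.fillPoly(img,[np.int32(np.array([[-16,-24],[16,-24],[16,24],[-16,24]])*S+C)],1)
SDF=(cv2.distanceTransform(1-img,cv2.DIST_L2,5)-cv2.distanceTransform(img,cv2.DIST_L2,5))/S
def sdf(q):
    uv=(q*S+C).astype(np.float32)
    return cv2.remap(SDF,uv[:,:1],uv[:,1:],cv2.INTER_LINEAR,borderMode=cv2.BORDER_REPLICATE)[:,0]
def local(P,x):
    c,s=np.cos(x[2]),np.sin(x[2]); d=P-x[:2]; return np.c_[d[:,0]*c+d[:,1]*s,-d[:,0]*s+d[:,1]*c]
def fit_rim(P,c0,yaw0=None):
    """P: Nx2 rim points (wall 0..5 mm inside outline) -> x,y,yaw,rms"""
    best=None
    for y in (np.arange(0,2*np.pi,np.pi/6) if yaw0 is None else [yaw0]):
        f=lambda x:np.maximum(np.abs(sdf(local(P,x))+2.5)-1.5,0)
        o=least_squares(f,[*c0,y],loss="soft_l1",x_scale=[1,1,.02],diff_step=1e-3)
        if best is None or o.cost<best.cost: best=o
    x=best.x; x[2]=(x[2]+np.pi)%(2*np.pi)-np.pi
    return x,np.sqrt(2*best.cost/len(P))
def px2w(r,u,v,z):
    K=r["camera_matrix"]; d=r["pose"][:3,:3]@np.array([(u-K[0,2])/K[0,0],(v-K[1,2])/K[1,1],1]); o=r["pose"][:3,3]
    return (o+d*(z-o[2])/d[2])
def near(w,c,R,z0,z1):
    P=w.reshape(-1,3); P=P[~np.isnan(P[:,0])]
    return P[(np.hypot(P[:,0]-c[0],P[:,1]-c[1])<R)&(P[:,2]>z0)&(P[:,2]<z1)]
E
python3 - <<'E'
from vis import *
W={n:(dict(np.load(f"{n}0.npz"))) for n in("top","side")}
C={n:cloud(W[n]) for n in W}
for n in C:
    P=near(C[n],(450,0),300,-15,6); print(n,"table z",np.median(P[:,2]),P[:,2].std())
r=W["top"]
g=lambda u,v,z:px2w(r,110+u/1.905,90+v/1.905,z)
for nm,u,v,z,zr in[("A",203,195,40,40),("B",325,168,40,40),("C",222,357,40,40),("D",625,174,40,40),("disc",717,290,30,36)]:
    c=g(u,v,z); print(nm,c.round())
    for n in C:
        P=near(C[n],c,75,zr-5,zr+5)
        x,e=fit_rim(P[:,:2],c[:2]); print("  ",n,len(P),np.median(P[:,2]).round(1),x.round(2),e.round(2))
for nm,u,v,z in[("lid",587,333,18),("stage",387,300,45),("ledge",62,297,90),("mirror",387,290,100)]:
    c=g(u,v,z); print(nm,c.round())
    for n in C:
        P=near(C[n],c,100,5,200); print("  ",n,np.histogram(P[:,2],np.arange(5,150,5))[0].tolist())
E
```

```text
top table z -1.1211209195660103 2.065514589020431
side table z -0.5564935683794374 1.5522407348281042
A [593. 279.  40.]
   top 250 38.7 [605.38 285.2   -2.06] 0.93
   side 438 39.1 [606.23 286.16  -2.04] 1.01
B [630. 119.  40.]
   top 254 39.1 [631.74 120.51   3.11] 0.89
   side 331 38.9 [633.24 121.59   3.1 ] 1.06
C [383. 246.  40.]
   top 278 39.0 [389.24 254.49  -1.88] 0.89
   side 441 39.3 [390.21 254.88  -1.88] 0.92
D [ 620. -279.   40.]
   top 261 38.7 [ 617.96 -279.02    1.49] 0.98
   side 167 38.8 [ 620.48 -277.83    1.49] 1.12
disc [ 467. -393.   30.]
   top 278 34.1 [ 468.18 -400.31   -1.78] 0.95
   side 154 34.6 [ 470.79 -399.28   -1.76] 1.08
lid [ 413. -224.   18.]
   top [10, 200, 581, 50, 7, 10, 7, 89, 36, 0, 0, 0, 0, 0, 0, 0, 0, 0, 0, 0, 0, 0, 0, 0, 0, 0, 0, 0]
   side [14, 73, 363, 45, 25, 20, 24, 46, 35, 0, 0, 0, 0, 0, 0, 0, 0, 0, 0, 0, 0, 0, 0, 0, 0, 0, 0, 0]
stage [454.  36.  45.]
   top [41, 91, 2, 6, 17, 22, 55, 1357, 562, 24, 187, 43, 50, 38, 8, 2, 6, 6, 3, 7, 10, 9, 30, 24, 188, 25, 0, 0]
   side [111, 354, 36, 25, 36, 34, 80, 946, 531, 55, 196, 61, 54, 65, 30, 26, 30, 31, 28, 35, 31, 32, 45, 33, 173, 14, 0, 0]
ledge [455. 435.  90.]
   top [167, 222, 24, 12, 7, 12, 6, 10, 9, 9, 16, 7, 0, 0, 12, 55, 518, 292, 0, 0, 0, 0, 0, 0, 0, 0, 0, 0]
   side [1, 0, 0, 0, 0, 0, 0, 0, 0, 0, 0, 0, 0, 0, 0, 0, 617, 376, 0, 0, 0, 0, 0, 0, 0, 0, 0, 0]
mirror [462.  35. 100.]
   top [42, 91, 2, 6, 17, 22, 55, 1357, 562, 24, 187, 43, 50, 38, 8, 2, 6, 6, 3, 7, 10, 9, 30, 24, 188, 25, 0, 0]
   side [112, 354, 36, 25, 36, 34, 80, 946, 531, 55, 196, 61, 54, 65, 30, 26, 30, 31, 28, 35, 31, 32, 45, 33, 173, 14, 0, 0]
```

```bash
cat >> vis.py <<'E'
def rect(P):
    """long-axis rectangle: cx,cy,yaw,L,W by PCA + percentiles"""
    P=P[:,:2]; m=P.mean(0); v=np.linalg.svd(P-m,full_matrices=False)[2][0]
    for _ in range(3):
        q=np.c_[(P-m)@v,(P-m)@np.array([-v[1],v[0]])]
        lo,hi=np.percentile(q,[1.5,98.5],axis=0); mid=(lo+hi)/2
        m=m+mid[0]*v+mid[1]*np.array([-v[1],v[0]]); 
    return m[0],m[1],np.arctan2(v[1],v[0]),*(hi-lo)
def fit_solid(P,c0,yaw0):
    """plan points of a solid bean: maximise overlap (points inside, area covered)"""
    from scipy.optimize import minimize
    g=np.stack(np.meshgrid(np.arange(-62,63,3.),np.arange(-36,25,3.)),-1).reshape(-1,2); g=g[sdf(g)<-1]
    from scipy.spatial import cKDTree
    T=cKDTree(P)
    def f(x):
        c,s=np.cos(x[2]),np.sin(x[2]); G=np.c_[g[:,0]*c-g[:,1]*s,g[:,0]*s+g[:,1]*c]+x[:2]
        return np.minimum(np.maximum(sdf(local(P,x)),0),8).mean()+np.minimum(np.maximum(T.query(G)[0]-2,0),8).mean()
    rs=[minimize(f,[*c0,y],method="Nelder-Mead",options=dict(initial_simplex=np.array([[*c0,y]]*4)+np.r_[np.zeros((1,3)),np.diag([6,6,.25])])) for y in yaw0]
    b=min(rs,key=lambda o:o.fun); b.x[2]=(b.x[2]+np.pi)%(2*np.pi)-np.pi
    return b.x,b.fun
E
python3 - <<'E'
from vis import *
from cell import inverse_kinematics as ik
W={n:(dict(np.load(f"{n}0.npz"))) for n in("top","side")}
for n in W:
    w=cloud(W[n])
    print(n,"mirror",np.round(rect(near(w,(458,36),80,122,140)),2))
    print(n,"mirrorfoot",np.round(rect(near(w,(458,36),60,54,62)),2))
    print(n,"ledge",np.round(rect(near(w,(455,435),90,82,97)),2), near(w,(455,435),90,82,97)[:,2].mean())
    P=near(w,(413,-224),80,11,60); rb=rect(near(w,(413,-224),60,38,52)); print(n,"rib",np.round(rb,2))
    L=P[P[:,2]<26]; print(n,"lid",fit_solid(P[:,:2],P[:,:2].mean(0),[rb[2],rb[2]+np.pi]))
E
```

```text
top mirror [458.23  37.68   2.18  81.23  13.72]
top mirrorfoot [457.83  39.38  -0.87  79.68  43.96]
top ledge [457.13 437.23  -2.82 126.69  33.48] 89.09117208050986
top rib [ 408.32 -228.31    2.68   48.46   13.83]
top lid (array([ 407.60356396, -230.12074457,    2.67481159]), np.float64(0.11498805793444228))
side mirror [459.75  39.29   2.18  80.95  13.78]
side mirrorfoot [459.52  44.54  -0.69  91.32  71.85]
side ledge [460.02 432.3   -2.83 125.76  20.61] 89.61585527798907
side rib [ 411.02 -227.04    2.7    48.55   14.42]
side lid (array([ 409.91252666, -224.15260682,    2.69680968]), np.float64(0.8416822189650421))
```

```bash
cat > arm.py <<'E'
from cell import *
import numpy as np, time
from vis import *
PI=np.pi
def wrap(a): return (a+PI)%(2*PI)-PI
def ori(w): return [PI,0,wrap(w)]
def status(s): print(f"{s}: t={get_t():.1f} tcp={np.round(get_tool_pos(),1)} w={get_grip_width():.1f} F={get_grasp_force():.1f} ft={np.round(get_ft_force(),1)}",flush=True)
def choose(yaw_a,pa,yaw_b,pb):
    """k so that both pick and place are reachable with least wrist effort"""
    best=None
    for k in(0,PI):
        qa=inverse_kinematics(pa,ori(yaw_a+k)); qb=inverse_kinematics(pb,ori(yaw_b+k))
        if qa is None or qb is None: continue
        c=max(abs(qa[5]),abs(qb[5]))
        if best is None or c<best[0]: best=(c,k)
    return best[1]
def pick(x,y,yaw,k,z,opening,hover=140,lift=250):
    gripper_to(opening)
    movep([x,y,max(hover,z+60)],ori(yaw+k)); movel([x,y,z+15],speed=200)
    hit=movel([x,y,z],speed=60,force_limit=12); 
    gripper_to(0); status("gripped hit=%s"%hit)
    movel([x,y,lift],speed=180); hold(.2); status("lifted")
def carry(x,y,yaw,k,zt): movep([x,y,zt],ori(yaw+k)); status("carried")
def lower(x,y,z,slow=25,over=4,F=6,speed=30):
    movel([x,y,z+slow],speed=150); hit=movel([x,y,z-over],speed=speed,force_limit=F)
    status(f"lowered hit={hit} dz={get_tool_pos()[2]-z:.1f}"); return get_tool_pos()[2]-z
def release(opening,up):
    gripper_to(opening); p=get_tool_pos(); movel([p[0],p[1],up],speed=200); status("released")
def cams():
    R={n:read_camera(n) for n in("top","side")}; return R,{n:cloud(R[n]) for n in R}
E
python3 - <<'E'
from arm import *
k=choose(-.96,[459,38.5,82],.32,[458.3,437.5,127])
pick(459,38.5,-.96,k,82,70,hover=210,lift=270)
carry(458.3,437.5,.32,k,250)
dz=lower(458.3,437.5,127)
if abs(dz)<5: release(50,260)
E
```

```text
gripped hit=False: t=6.2 tcp=[459.   38.3  82.3] w=12.0 F=59.4 ft=[-2.2 -0.6  4.1]
lifted: t=7.6 tcp=[458.5  38.6 269. ] w=11.9 F=63.8 ft=[-0.2 -0.6 -4.2]
carried: t=9.1 tcp=[459.1 436.4 250.3] w=11.6 F=63.8 ft=[ 0.  -0.8 -3.8]
lowered hit=True dz=0.2: t=10.7 tcp=[458.  437.  127.2] w=11.8 F=64.8 ft=[-0.2 -1.9  4.6]
released: t=12.0 tcp=[455.9 435.9 258.3] w=50.2 F=0.0 ft=[ 0.4 -0.4 -0.6]
```

```bash
cat >> vis.py <<'E'
STUD=np.array([[36,44],[-46,36],[-30,-52.]])
def fit_stage(w,c0,ztop=45):
    from scipy.optimize import minimize
    P=near(w,c0,90,ztop-5,ztop+5)[:,:2]; h=cv2.convexHull(np.float32(P)).reshape(-1,2)
    c=P.mean(0); Q=near(w,c0,72,ztop+10,ztop+31)[:,:2]
    def f(x):
        cc,s=np.cos(x[2]),np.sin(x[2]); G=np.c_[STUD[:,0]*cc-STUD[:,1]*s,STUD[:,0]*s+STUD[:,1]*cc]+x[:2]
        d=np.linalg.norm(Q[:,None]-G,axis=2); return np.mean(np.minimum(d.min(1),12)**2)+ sum(20 for j in range(3) if (d[:,j]<12).sum()<2)
    b=min((minimize(f,[*c0[:2],y],method="Nelder-Mead",options=dict(initial_simplex=np.array([[*c0[:2],y]]*4)+np.r_[np.zeros((1,3)),np.diag([5,5,.2])])) for y in np.arange(-3.1,3.1,.3)),key=lambda o:o.fun)
    (ex,ey),_=cv2.minEnclosingCircle(np.float32(P)); b.x[2]=(b.x[2]+np.pi)%(2*np.pi)-np.pi
    return b.x,b.fun,len(Q),(ex,ey),_
def trayfit(w,c,yaw,zr=40):
    P=near(w,c,85,zr-5,zr+5); return (*fit_rim(P[:,:2],P[:,:2].mean(0),yaw),len(P))
E
python3 - <<'E'
from arm import *
R,C=cams(); cv2.imwrite("pics/top1.png",R["top"]["color"][:,:,::-1])
for n in C:
    w=C[n]
    print(n,"mirror",np.round(rect(near(w,(458,437),80,165,182)),2),near(w,(458,437),80,165,182)[:,2].mean())
    print("stage",fit_stage(w,(458,35)))
    x,e,_=trayfit(w,(469,-400),-1.77,35); print("disc",x.round(2),e)
E
```

```text
top mirror [460.17 436.89  -2.83  81.76  14.55] 172.31749856272236
stage (array([455.6215735 ,  39.72965785,   2.24304253]), np.float64(18.96512945543761), 62, (456.4540100097656, 40.127410888671875), 70.86475372314453)
disc [ 468.15 -400.27   -1.78] 0.9790945363325764
side mirror [460.91 438.21  -2.83  80.77  14.07] 172.53066375905382
stage (array([457.68088957,  42.52787102,   2.23423106]), np.float64(34.436899426422094), 62, (456.4957275390625, 40.40616226196289), 72.35528564453125)
disc [ 469.25 -368.03   -1.23] 2.7237519209112264
```

```bash
python3 - <<'E'
from arm import *
d=(469.2,-400,-1.776); s=(456.5,40.3,2.238)
k=choose(d[2],[*d[:2],15],s[2],[*s[:2],60]); print(k)
pick(*d,k,15,75,hover=110,lift=200)
carry(*s,k,170)
dz=lower(s[0],s[1],60,slow=40,over=3,F=8)
E
```

```text
3.141592653589793
gripped hit=False: t=17.1 tcp=[ 469.2 -400.    15. ] w=-0.0 F=0.0 ft=[-0.  -0.6  0.5]
lifted: t=18.4 tcp=[ 468.8 -399.5  198.8] w=0.6 F=0.0 ft=[ 0.  -0.1  1.5]
carried: t=21.0 tcp=[456.7  40.1 170.1] w=0.0 F=0.0 ft=[1.4 0.2 0.7]
lowered hit=False dz=-2.8: t=23.2 tcp=[456.7  40.3  57.2] w=-0.1 F=0.0 ft=[-0.2  1.  -0. ]
```

```bash
python3 - <<'E'
from arm import *
movel([456.5,40.3,200])
set_joints([0.958, 0.158, 1.597, 0, 1.386, -0.21])
R,C=cams()
im=R["top"]["color"][:,:,::-1]; cv2.imwrite("pics/top2.png",cv2.resize(im[90:310,110:530],(800,419),interpolation=cv2.INTER_CUBIC))
for n in C:
    x,e,N=trayfit(C[n],(469,-400),-1.77,35); print(n,x.round(2),e,N); print(np.histogram(near(C[n],(469,-400),90,3,200)[:,2],np.arange(3,60,3))[0])
E
```

```text
top [ 468.21 -400.14   -1.77] 0.9617152641715947 288
[ 781 1069  261   56   23   30   32   34   38   77  158   53    2    0
    0    0    0    0]
side [ 470.76 -398.99   -1.76] 1.2029976680916414 172
[191 472 159  34  38  29  42  33  47  47  89  35   1   0   0   0   0   0]
```

View pics/top2.png

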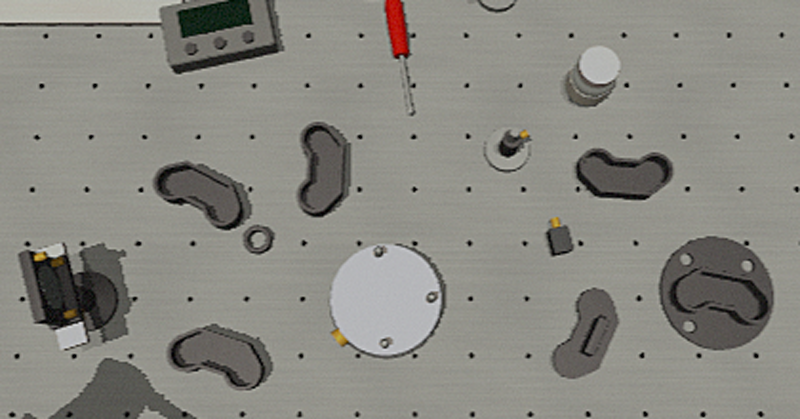

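```bash
python3 - <<'E'
from arm import *
gripper_to(75); status("open")
movep([469.5,-399.8,110],ori(-1.77+PI)); print(get_tcp_rot(),get_grip_width())
movel([469.5,-399.8,45],speed=150); status("x")
for n in("top","side"):
    im=read_camera(n)["color"][:,:,::-1]
    c=im[170:310,410:560] if n=="top" else im[60:220,330:500]
    cv2.imwrite(f"pics/h_{n}.png",cv2.resize(c,None,fx=3,fy=3,interpolation=cv2.INTER_CUBIC))
a=cv2.imread("pics/h_top.png");b=cv2.imread("pics/h_side.png")
b=cv2.resize(b,(350,420));a=cv2.resize(a,(450,420));cv2.imwrite("pics/h.png",np.hstack([a,b]))
E
```

```text
open: t=27.2 tcp=[225.4 529.1 194.3] w=74.9 F=0.0 ft=[-0.3 -0.3 -1. ]
[ 3.14144739e+00 -1.10485385e-04  1.37264159e+00] 75.18316331714081
x: t=31.2 tcp=[ 469.9 -400.    45.5] w=74.9 F=0.0 ft=[-0.1 -1.  -0. ]
```

View pics/h.png

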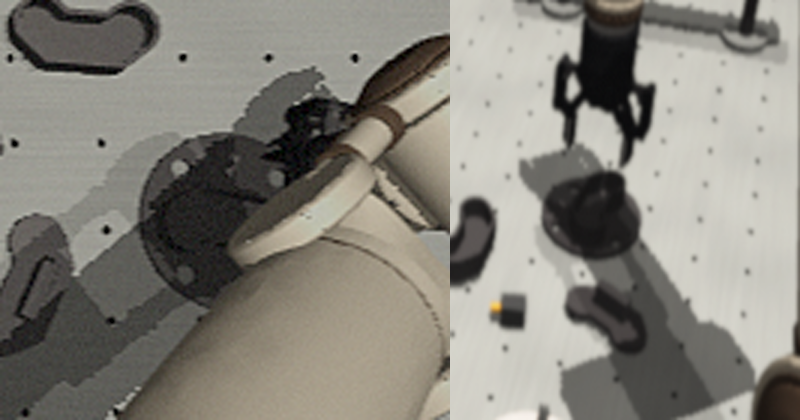

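```bash
python3 - <<'E'
from arm import *
status("now"); print(np.round(get_qpos(),3), np.round(inverse_kinematics([469.5,-399.8,45],ori(-1.77+PI)),3), np.round(get_qvel(),3))
R,C=cams()
for n in C: 
    P=near(C[n],(480,-450),130,50,260); print(n,[(z,P[(P[:,2]>z)&(P[:,2]<z+20)].mean(0).round().tolist(),((P[:,2]>z)&(P[:,2]<z+20)).sum()) for z in range(50,260,20) if ((P[:,2]>z)&(P[:,2]<z+20)).sum()])
cv2.imwrite("pics/n.png",np.vstack([R[n]["color"][:,:,::-1] for n in C])[:, :][::1])
cv2.imwrite("pics/n.png",cv2.resize(cv2.imread("pics/n.png"),(480,600)))
E
```

```text
now: t=31.3 tcp=[ 470.4 -400.8   46.7] w=74.9 F=0.0 ft=[-0.3  0.3  0.3]
[-0.901  0.413  1.593  0.     1.133 -0.702] [-0.901  0.414  1.595  0.     1.132 -0.702] [-0.001 -0.004 -0.    -0.002 -0.     0.   ]
top [(90, [511.0, -400.0, 102.0], np.int64(23)), (110, [512.0, -397.0, 120.0], np.int64(16)), (130, [522.0, -404.0, 144.0], np.int64(82)), (150, [518.0, -396.0, 160.0], np.int64(55)), (170, [526.0, -402.0, 181.0], np.int64(45)), (190, [526.0, -407.0, 195.0], np.int64(96)), (210, [485.0, -366.0, 221.0], np.int64(41)), (230, [487.0, -366.0, 240.0], np.int64(49)), (250, [491.0, -370.0, 254.0], np.int64(39))]
side [(90, [475.0, -393.0, 103.0], np.int64(47)), (110, [474.0, -392.0, 120.0], np.int64(72)), (130, [468.0, -391.0, 143.0], np.int64(143)), (150, [468.0, -389.0, 160.0], np.int64(221)), (170, [471.0, -386.0, 181.0], np.int64(255)), (190, [468.0, -390.0, 196.0], np.int64(220)), (210, [469.0, -369.0, 222.0], np.int64(158)), (230, [469.0, -369.0, 240.0], np.int64(182)), (250, [469.0, -374.0, 255.0], np.int64(141))]
```

View pics/n.png

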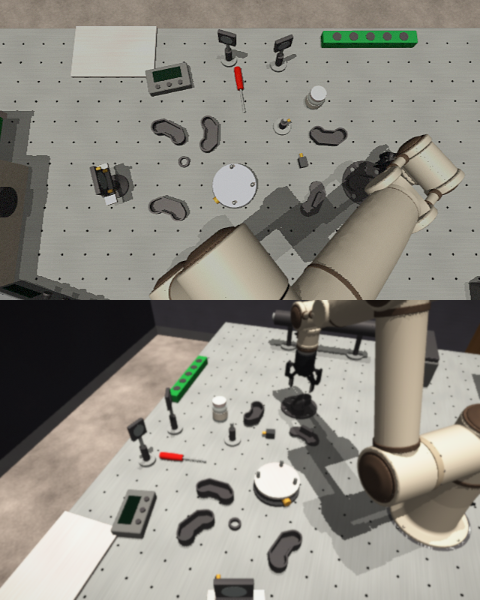

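```bash
python3 - <<'E'
from arm import *
movel([469.5,-399.8,200]); gripper_to(0)
movep([470,-130,120],ori(0)); movel([470,-130,40])
R,C=cams()
for n in C:
    P=near(C[n],(470,-130),60,8,120); print(n,np.histogram(P[:,2],np.arange(8,120,8))[0].tolist(),P[P[:,2]<P[:,2].min()+10].mean(0).round() if len(P) else "")
print(movel([470,-130,8],speed=40,force_limit=5)); status("touch")
R,C=cams()
for n in C:
    P=near(C[n],(470,-130),60,8,120); print(n,np.histogram(P[:,2],np.arange(8,120,8))[0].tolist(),P[P[:,2]<P[:,2].min()+10].mean(0).round() if len(P) else "")
E
```

```text
top [0, 0, 0, 0, 0, 0, 0, 0, 0, 0, 0, 0, 0] 
side [0, 0, 0, 0, 0, 0, 0, 0, 4, 12, 21, 20, 13] [ 472. -121.   83.]
False
touch: t=36.5 tcp=[ 470.3 -130.1    8.2] w=0.1 F=0.0 ft=[ 0.3 -0.3  0.5]
top [0, 0, 0, 0, 0, 0, 0, 0, 0, 0, 2, 1, 4] [ 458. -102.   98.]
side [0, 0, 0, 0, 2, 15, 15, 22, 5, 1, 10, 11, 20] [ 471. -120.   52.]
```

```bash
python3 - <<'E'
from arm import *
print(movel([470,-130,-60],speed=30,force_limit=5)); status("touch")
R,C=cams()
P=near(C["side"],(470,-130),60,3,120); print(np.histogram(P[:,2],np.arange(3,120,8))[0].tolist(),P[P[:,2]<40].mean(0).round())
movel([470,-130,60])
E
```

```text
True
touch: t=38.1 tcp=[ 470.  -130.   -37.2] w=-0.3 F=3.7 ft=[-1.5  0.8  7.4]
[30, 21, 17, 3, 1, 8, 9, 21, 24, 22, 22, 45, 51, 36] [ 472. -118.   14.]
```

```bash
cat >> arm.py <<'E'
# The tips end 37 mm short of the reported TCP (touch test on the table): z below = true tip height, closed
import cell
OFF=37.
def movep(p,o): return cell.movep([p[0],p[1],p[2]-OFF],o)
def movel(p,*a,**k): return cell.movel([p[0],p[1],p[2]-OFF],*a,**k)
def get_tool_pos(): p=np.array(cell.get_tool_pos()); p[2]+=OFF; return p
def inverse_kinematics(p,o): return cell.inverse_kinematics([p[0],p[1],p[2]-OFF],o)
E
python3 - <<'E'
from arm import *
d=(469.2,-400,-1.772); s=(456.5,40.3,2.238)
k=choose(d[2],[*d[:2],12],s[2],[*s[:2],57])
pick(*d,k,12,75,hover=110,lift=180)
if get_grip_width()>35:
    carry(*s,k,160)
    dz=lower(s[0],s[1],57,slow=40,over=3,F=8)
    if abs(dz)<5: release(75,220)
E
```

```text
gripped hit=False: t=42.5 tcp=[ 469.6 -400.5   12.6] w=46.9 F=65.5 ft=[ 0.6 -0.5  3. ]
lifted: t=43.8 tcp=[ 468.7 -399.4  178.6] w=46.7 F=64.8 ft=[-0.5  0.5 -3.7]
carried: t=46.3 tcp=[456.7  40.  160.2] w=46.8 F=64.8 ft=[-0.9 -0.2 -3.1]
lowered hit=True dz=22.2: t=47.6 tcp=[456.9  38.6  79.2] w=46.9 F=64.8 ft=[ 2.  -3.8 -3.7]
```

```bash
python3 - <<'E'
from arm import *
p=get_tool_pos(); x,y=456.5,40.3
ok=False
for dx,dy in[(1,-1.3),(2,-2.6),(0,-2.6),(2,0),(0,2),(-2,0),(-2,-2)]:
    movel([x+dx,y+dy,82],speed=60); hit=movel([x+dx,y+dy,55],speed=25,force_limit=8)
    status(f"{dx,dy} {hit}")
    if get_tool_pos()[2]<61: ok=True;break
print(ok)
E
```

```text
(1, -1.3) True: t=48.8 tcp=[457.7  37.8  57.7] w=46.7 F=65.6 ft=[-2.1 -2.   4.5]
True
```

```bash
cat >> arm.py <<'E'
TR={"A":(605.8,285.7,-2.05),"B":(632.5,121,3.105),"C":(389.7,254.7,-1.88),"D":(619.2,-278.4,1.49)}
def scan(C,zp,seat=True,c=(457.5,39)):
    """fits of the pile's top rim (height zp) and the trays on the table, per camera"""
    for n in C:
        x,e,N=trayfit(C[n],c,2.238,zp); print(n,"pile",x.round(2),round(e,2),N)
E
python3 - <<'E'
from arm import *
release(75,220)
set_joints([-0.2, 0, 1.3, 0, 1.7, -0.21]) if False else movep([330,-150,260],ori(0))
R,C=cams(); scan(C,81)
for n in C:
    P=near(C[n],(457,39),100,48,58); print("disc top z",np.median(P[:,2]),len(P),P[:,:2].mean(0)); P=near(C[n],(457,39),60,76,86);print("rim z",np.median(P[:,2]))
    for t,v in TR.items():
        x,e,N=trayfit(C[n],v,None); print(n,t,x.round(2),e.round(2),N)
    print("rib",np.round(rect(near(C[n],(409,-228),70,38,52)),2))
status("")
E
```

```text
released: t=50.2 tcp=[455.3  37.9 218.6] w=74.8 F=0.0 ft=[-0.  -0.6 -0.9]
top pile [455.31  41.71   2.24] 0.92 286
side pile [456.98  42.49   2.24] 1.0 309
disc top z 51.98223990468978 2493 [454.43897845  42.28531351]
rim z 79.7606326501924
top A [648.7  260.64  -2.05] 0.94 258
top B [631.66 120.56   3.1 ] 0.91 251
top C [389.31 254.43  -1.88] 0.89 280
top D [ 618.1  -278.99    1.5 ] 0.96 251
rib [ 415.65 -229.22    2.46   35.61   13.34]
disc top z 52.65919018844005 1812 [453.87526597  52.26706633]
rim z 80.13421593796863
side A [649.93 261.73  -2.04] 0.96 410
side B [633.47 121.7    3.11] 1.02 338
side C [390.13 254.8   -1.88] 0.92 436
side D [ 620.39 -277.83    1.49] 1.05 168
rib [ 410.49 -227.97    2.68   48.3    15.19]
: t=51.6 tcp=[ 330.1 -149.6  259.7] w=74.9 F=0.0 ft=[-0.3 -0.9  0.1]
```

```bash
cat >> arm.py <<'E'
def insert(x,y,z,F=8,tol=2.5):
    """lower to z; on early contact step sideways the way the contact pushes, then round a ring"""
    offs=[(0,0),None,None]+[(r*np.cos(a),r*np.sin(a)) for r in(2,3.5) for a in np.arange(0,2*PI,PI/3)]
    cur=np.zeros(2); movel([x,y,z+30],speed=150)
    for o in offs:
        if o is None:
            cur=cur+1.5*fl/(np.linalg.norm(fl)+1e-6)
        else: cur=np.array(o)
        movel([x+cur[0],y+cur[1],max(z+14,get_tool_pos()[2]+3)],speed=80); f0=np.array(get_ft_force())
        hit=movel([x+cur[0],y+cur[1],z-4],speed=30,force_limit=F); hold(.05); fl=(np.array(get_ft_force())-f0)[:2]
        dz=get_tool_pos()[2]-z; status(f"insert off={cur.round(1)} dz={dz:.1f} hit={hit}")
        if dz<tol: return dz
        if dz>25: return dz
    return dz
PILE=[455.7,41.6,2.24]
def do_tray(v,i,opening=75,tz=14):
    z=71+30*i+tz
    k=choose(v[2],[*v[:2],tz],PILE[2],[*PILE[:2],z])
    pick(*v,k,tz,opening,hover=110,lift=z+60)
    if not 40<get_grip_width()<52: print("MISSED"); return
    carry(*PILE,k,z+50)
    if not 40<get_grip_width()<52: print("LOST"); return
    dz=insert(*PILE[:2],z)
    if dz<2.5: release(62,z+60); return True
E
python3 - <<'E'
from arm import *
do_tray((389.8,254.6,-1.88),0)
E
```

```text
gripped hit=False: t=54.7 tcp=[390.4 254.8  14.5] w=47.1 F=63.1 ft=[-0.1 -0.6  2.7]
lifted: t=55.8 tcp=[388.8 254.3 143.6] w=46.7 F=62.5 ft=[ 0.5 -0.3 -1.1]
carried: t=57.3 tcp=[455.6  41.9 134.9] w=46.7 F=62.5 ft=[-0.1 -0.5 -1.3]
insert off=[0 0] dz=0.5 hit=True: t=58.9 tcp=[456.8  40.5  85.5] w=46.7 F=63.2 ft=[ 0.3 -0.8  3.7]
released: t=59.6 tcp=[455.8  40.7 145.3] w=62.2 F=0.0 ft=[-0.2 -1.  -1. ]
```

```bash
cat >> arm.py <<'E'
def look(t,guess,zp,away=(330,-150,330)):
    """step aside, check the pile rim and measure tray t"""
    movep(away,ori(0)); R,C=cams(); scan(C,zp); out=[]
    for n in C:
        print(n,"rim z",round(float(np.median(near(C[n],(456,41),70,zp-6,zp+6)[:,2])),1))
        x,e,N=trayfit(C[n],guess,guess[2]); print(n,t,x.round(2),round(e,2),N); out.append((e,x))
    if abs(wrap(out[0][1][2]-out[1][1][2]))>.1 or max(o[0] for o in out)>1.4 or np.linalg.norm(out[0][1][:2]-out[1][1][:2])>5: print("UNSURE"); raise SystemExit
    return np.mean([o[1] for o in out],0)
E
python3 - <<'E'
from arm import *
v=look("B",TR["B"],111)
do_tray(v,1)
E
```

```text
top pile [454.31  44.17   2.23] 0.88 297
side pile [455.86  45.19   2.24] 0.98 324
top rim z 109.9
top B [631.67 120.58   3.1 ] 0.89 255
side rim z 110.1
side B [633.26 121.7    3.1 ] 1.08 334
gripped hit=False: t=64.7 tcp=[633.1 121.2  14.7] w=47.1 F=64.0 ft=[-0.2  1.   2.9]
lifted: t=65.9 tcp=[631.6 121.1 173.5] w=46.8 F=63.7 ft=[ 1.2  1.  -1.4]
carried: t=66.7 tcp=[456.9  41.6 165.7] w=47.2 F=63.5 ft=[ 0.4  0.6 -0.3]
insert off=[0 0] dz=0.6 hit=True: t=68.2 tcp=[455.5  41.7 115.6] w=46.6 F=64.3 ft=[-0.7  0.3  5.1]
released: t=69.0 tcp=[454.3  41.8 175.3] w=61.9 F=0.0 ft=[-0.3  0.5 -1.5]
```

```bash
python3 - <<'E'
from arm import *
v=look("A",(649.3,261.2,-2.045),141)
do_tray(v,2)
E
```

```text
top pile [454.3   43.63   2.24] 0.9 318
side pile [455.89  44.9    2.23] 1.03 337
top rim z 139.9
top A [648.77 260.42  -2.06] 0.96 258
side rim z 139.8
side A [650.   261.78  -2.04] 0.97 409
gripped hit=False: t=74.2 tcp=[650.  261.2  14.7] w=47.0 F=64.2 ft=[0.6 0.4 2.2]
lifted: t=75.6 tcp=[648.7 260.9 203.6] w=47.0 F=63.9 ft=[ 0.9 -0.5 -2.1]
carried: t=77.0 tcp=[456.3  41.7 195.4] w=47.1 F=63.7 ft=[ 0.2  0.5 -3. ]
insert off=[0 0] dz=0.6 hit=True: t=78.6 tcp=[455.5  41.6 145.6] w=46.5 F=64.6 ft=[-1.6 -0.6  4.6]
released: t=79.3 tcp=[454.2  41.8 205.3] w=62.1 F=0.0 ft=[ 0.5 -0.3 -0.3]
```

```bash
python3 - <<'E'
from arm import *
v=look("D",TR["D"],171,away=(330,150,330))
do_tray(v,3)
E
```

```text
top pile [453.36  44.72   2.25] 0.9 344
side pile [454.79  46.19   2.24] 1.0 351
top rim z 169.8
top D [ 618.11 -278.91    1.49] 0.98 261
side rim z 170.0
side D [ 620.46 -277.53    1.49] 1.08 174
gripped hit=False: t=83.9 tcp=[ 619.8 -278.6   14.7] w=47.0 F=63.7 ft=[0.1 0.9 3. ]
lifted: t=85.5 tcp=[ 618.9 -278.   233.9] w=46.9 F=63.4 ft=[ 0.1 -0.  -1.9]
carried: t=86.8 tcp=[456.6  40.9 225.5] w=46.6 F=63.3 ft=[-0.1  0.6 -0.8]
insert off=[0 0] dz=7.6 hit=True: t=88.2 tcp=[454.9  41.8 182.6] w=46.4 F=63.3 ft=[ 0.4 -0.2 -1.9]
insert off=[ 0.8 -1.3] dz=8.5 hit=True: t=88.9 tcp=[456.8  40.5 183.5] w=47.0 F=64.3 ft=[-2.6  1.2  4.9]
insert off=[-0.6 -0.7] dz=7.3 hit=True: t=89.5 tcp=[455.3  41.  182.3] w=46.6 F=64.7 ft=[-2.5  1.5  4.8]
insert off=[2. 0.] dz=10.9 hit=True: t=90.1 tcp=[458.   41.5 185.9] w=46.8 F=64.5 ft=[-2.2 -0.3  5.4]
insert off=[1.  1.7] dz=6.8 hit=True: t=90.8 tcp=[456.6  43.3 181.8] w=47.0 F=64.6 ft=[-1.9  0.4  4.2]
insert off=[-1.   1.7] dz=2.5 hit=True: t=91.5 tcp=[454.4  43.5 177.5] w=47.0 F=64.6 ft=[-0.9  0.   4.1]
released: t=92.3 tcp=[454.1  43.6 235.4] w=61.8 F=0.0 ft=[-0.9 -0.4 -0.8]
```

```bash
python3 - <<'E'
from arm import *
movep((330,150,330),ori(0)); R,C=cams(); scan(C,201)
for n in C:
    P=near(C[n],(454,45),75,190,212)
    A=np.c_[P[:,:2]-[454,45],np.ones(len(P))]; s=np.linalg.lstsq(A,P[:,2],rcond=None)[0]
    print(n,"rim z",np.median(P[:,2]),"tilt",s[:2].round(3))
    rb=rect(near(C[n],(409,-228),70,38,52)); print("rib",np.round(rb,2))
    L=near(C[n],(409,-228),80,11,60); print("lid",fit_solid(L[:,:2],L[:,:2].mean(0),[2.68,2.68-PI]))
    print("mirror",np.round(rect(near(C[n],(458,437),80,165,182)),2))
E
```

```text
top pile [455.67  41.97   2.24] 0.92 355
side pile [457.54  43.2    2.24] 0.99 368
top rim z 199.7583285398082 tilt [-0.002 -0.002]
rib [ 408.2  -228.44    2.69   47.44   13.89]
lid (array([ 407.76392001, -229.84959945,    2.67403337]), np.float64(0.11419292274838147))
mirror [460.07 436.74  -2.84  81.13  14.87]
side rim z 199.1248652100042 tilt [-0.006 -0.001]
rib [ 410.07 -227.05    2.68   47.46   15.02]
lid (array([ 410.73054153, -224.28280073,    2.71342418]), np.float64(0.7308909587571123))
mirror [460.95 438.27  -2.83  80.95  13.68]
```

```bash
python3 - <<'E'
from arm import *
v=(409.2,-228,2.683); P=(456.9,41.2,2.24); tz=25; z=191+tz
k=choose(v[2],[*v[:2],tz],P[2],[*P[:2],z])
pick(*v,k,tz,55,hover=130,lift=z+60)
if 9<get_grip_width()<18:
    carry(*P,k,z+45)
    if 9<get_grip_width()<18:
        if insert(*P[:2],z,tol=2)<2: release(45,z+70)
E
```

```text
gripped hit=False: t=99.2 tcp=[ 409.6 -228.4   25.5] w=12.7 F=60.3 ft=[-0.5 -0.3  3.9]
lifted: t=100.9 tcp=[ 408.9 -227.7  275.3] w=12.6 F=59.6 ft=[-0.1  0.5 -1.5]
carried: t=102.0 tcp=[457.1  40.5 261. ] w=13.0 F=59.6 ft=[ 0.4  0.4 -1.4]
insert off=[0 0] dz=0.5 hit=True: t=103.5 tcp=[456.8  41.2 216.5] w=12.9 F=60.5 ft=[-0.1 -0.2  4.8]
released: t=104.4 tcp=[455.6  41.4 286.1] w=45.1 F=0.0 ft=[ 0.1 -0.  -0.3]
```

```bash
python3 - <<'E'
from arm import *
movep((330,150,330),ori(0)); R,C=cams()
for n in C:
    P=near(C[n],(456,42),75,203,217); A=np.c_[P[:,:2]-[456,42],np.ones(len(P))]; s=np.linalg.lstsq(A,P[:,2],rcond=None)[0]
    print(n,"plate z (209)",np.median(P[:,2]),"tilt",s[:2].round(3),"rib",np.round(rect(near(C[n],(456,42),60,230,245)),2), np.median(near(C[n],(456,42),60,230,245)[:,2]))
    P=near(C[n],(456.5,41),74,46,60); print("disc top z (53)",np.median(P[:,2]))
    print("mirror",np.round(rect(near(C[n],(458,437),80,165,182)),2))
cv2.imwrite("pics/end.png",np.hstack([cv2.resize(R["top"]["color"][90:310,110:530,::-1],(420,220)),cv2.resize(R["side"]["color"][100:320,200:480,::-1],(280,220))]))
E
```

```text
top plate z (209) 207.871478813201 tilt [-0.003 -0.002] rib [457.25  42.49   2.23  47.67  13.72] 235.5340835408971
disc top z (53) 51.85305949487497
mirror [460.46 436.    -2.83  81.02  15.88]
side plate z (209) 208.57613237103703 tilt [-0.015 -0.016] rib [458.48  43.94   2.25  47.91  14.35] 235.94386015116555
disc top z (53) 52.54705092450433
mirror [460.94 438.46  -2.83  81.    13.28]
```

View pics/end.png

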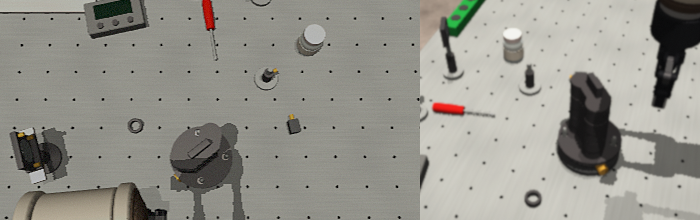

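The closing picture shows the mirror on the ledge (about 30, 150), the closed pile on the seated disc (about 203, 155), no trays left on the table, and the bystanders where they were. Heights match what they should be, so I'm handing the job in.

```bash
python3 -c "
from cell import *
print(get_t(),sign_off())"
```

```text
the job is handed in; nothing more can be done
106.6667 None
```

I handed the job in at 106.7 s: the mirror is upright on the ledge, the disc is seated on its three studs, and all four trays plus the lid are fully home by the final camera heights; the judge's verdict was not shown to me.

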